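Put the spectrometer accessories away

ROBOT

A 6-joint arm with a two-finger parallel gripper is mounted at the origin on the work surface. World frame = base frame: x ahead of the robot, y to its left, z up, the work surface at z = 0. Lengths are in mm, angles in rad, forces in N, time in s.
With the tool pointing down it reaches from about 325 to 1000 mm from the base axis. Payload 5.1 kg.
Tool frame: the origin (TCP) lies at the very end of the fingers, on their centre line; the grasp point (between the pads) lies 19 mm behind it; z points along the fingers, y is the line along which they close (so a half turn about z gives the same grasp; the last joint's range is limited). The gripper opens to 85 mm and grips with 20 to 120 N. Pads are 22 mm wide; open, the fingers measure 114 mm over their backs; the gripper's body (76 mm by 85 mm) begins 54 mm behind the grasp point. The pads swing forward as they close: fully open they stand 13 mm farther back than shut.
Start: joints at [-1.222, 0.124, 1.65, -0, 1.367, -0.083], TCP at [271.996, -590.341, 231.322] pointing down, gripper open.
Joint ranges: [-2.61, 2.61], [-1.02, 2.33], [0.03, 2.71], [-1.35, 4.49], [0.32, 2.68], [-2.91, 2.91]. Speed limits (rad/s): [2.57, 2.57, 3.14, 3.14, 3.14, 3.14].

INTERFACE

Orientations are given as a rotation vector (axis times angle).
In Python, from workcell import telemetry, get_image, calibration, arm gives the robot as it stands. The module is installed in compiled form; this text tells all that it offers.
- The arm moves only by the tool send_rows, never from a script. Its arguments are lists of equal length, an entry for each row: "twist": the turn, a rotation vector about the tool's x, y, z in degrees, a list of three; "delta_pos": the shift along the tool's x, y, z in m, a list of three; "fingers": the opening, from 0 (shut) to 1 (fully open). In form: {"twist": [[rx, ry, rz], ...], "delta_pos": [[dx, dy, dz], ...], "fingers": [fingers, ...]}. A call has 1 to 8 rows; each row shifts and turns the commanded pose from where the row before left it, along the tool's axes as they then stand; what a row does not reach is not made up. A row lasts 1/12 s, in which the tool goes at most 41.7 mm and 7.16 degrees, less where a joint would pass 70% of its speed; a pose out of reach is approached as far as the arm can. A call with a gripper value outside its range is refused whole. The fingers move at their own pace and stop on an object; "squeeze" is the grip in N (left out, the last holds). Time passes only in rows, so rows that do not move let the fingers close. It gives the time, the measured TCP pose, the force, the opening and the grip force at its end, in the units of the state.
- telemetry.read_state(): the state, without advancing time (a new reading comes with each control period).
- get_image(name): name is "side" or "top" or "wrist"; returns (picture, depth): 400x640x3 uint8, red, green, blue; 400x640 float32, mm along the optical axis (not along the pixel's ray), 0 where there is no reading.
- calibration(name): a dict with "fx", "fy", "cx", "cy" (pixels), "extrinsics" (4x4, takes a point from world to camera coordinates); the wrist camera has in their place "hand_eye" (4x4, takes a point from camera to tool coordinates, whose origin is the TCP and whose axes are the flange's). Camera axes: x right, y down, z forward; pixel columns grow to the right and rows downward; lengths in mm; the calibration is good to about 2 mm. A picture is of the moment at which its call begins: read the wrist's pose just before it. calibration takes no time and is no camera call.
- arm.hand_in(): hands the job in; it is judged then, once.
The state is a dict: "clock": time; "qpos": joint angles; "qd": joint speeds; "joint_efforts": joint torques, N m; "eef_pos": TCP position; "orientation": TCP orientation; "force": force on the tool from outside, world axes, zero at the start; "ft_torque": the same for the moment, N m; "width": finger opening in mm; "grip_force": force on a finger pad.
Only numpy, scipy, OpenCV 4.12 (cv2) and the standard library are available. Lean on these libraries where they do the work, as an engineer would, in place of code of your own. Each camera call takes 0.05 s, during which the arm holds its last target. There are 200 camera calls.

TASK

Clear the bench after a measuring session: stand one vial in each bay of the tray with the two square bays, set one cuvette carrier, cuvettes up and lengthwise, in each bay of the tray with the two long bays, and put the steel reference standard, white face up, in the round dish. Everything must sit flat on the floor of its tray; never tip a vial over, and leave the beaker and the computer mouse where they are.

Things in the scene. Friction and masses are not known exactly. Their poses are not given: they have to be found in the camera images.
- vial_a: capped sample vial, amber glass with a white screw cap, loose, standing upright at the start: body 30 mm in diameter to 40 mm up, then the cap, 25 mm in diameter, to 58 mm; about 45 g. Origin at the centre of its underside, z up. The two vials are alike and interchangeable
- vial_b: capped sample vial, amber glass with a white screw cap, loose, standing upright at the start: body 30 mm in diameter to 40 mm up, then the cap, 25 mm in diameter, to 58 mm; about 45 g. Origin at the centre of its underside, z up. The two vials are alike and interchangeable
- carrier_a: cuvette carrier, a loose plain aluminium block 70 mm long (x), 32 mm wide (y) and 36 mm high, with a row of four small clear cuvettes standing 8 mm out of its top (44 mm in all); about 160 g. Origin at the centre of its underside, x along its length, z up. The two carriers are alike and interchangeable
- carrier_b: cuvette carrier, a loose plain aluminium block 70 mm long (x), 32 mm wide (y) and 36 mm high, with a row of four small clear cuvettes standing 8 mm out of its top (44 mm in all); about 160 g. Origin at the centre of its underside, x along its length, z up. The two carriers are alike and interchangeable
- standard: reference standard, a loose plain steel puck (hollow) 50 mm in diameter and 30 mm high with a white disc on its top face; about 90 g. Origin at the centre of its underside, z up
- vial_tray: grey plastic tray with two square bays, fixed to the bench: outside 68 mm (x) by 132 mm (y), walls 12 mm high and 4 mm thick, floor 4 mm thick. One wall along x divides it into two bays, each 60 by 60 mm inside, centred at y = +32 and -32 mm (x = 0). Origin at the centre of its underside
- carrier_tray: grey plastic tray with two long bays, fixed to the bench: outside 100 mm (x) by 132 mm (y), walls 12 mm high and 4 mm thick, floor 4 mm thick. One wall along x divides it into two bays, each 92 mm (x) by 60 mm (y) inside, centred at y = +32 and -32 mm (x = 0). Origin at the centre of its underside
- dish: grey plastic round dish, fixed to the bench: 76 mm outside and 68 mm inside diameter, rim 9 mm high, floor 4 mm thick. Origin at the centre of its underside
- beaker: bystander: empty glass beaker, loose, 68 mm across and 90 mm high, at the robot's right. Origin at the centre of its underside
- mouse: bystander: grey and black computer mouse, loose, 105 by 60 by 34 mm, at the robot's left. Origin at the centre of its underside

How it is judged:
By the outcome, as a careful person would: the job done as asked, in the order asked, and still so for the second after the job is handed in, with the robot touching nothing.
It also fails if it takes over 128 s, if anything falls off the work surface, if the arm or the gripper's body presses on something with over 40 N, if the wrist force passes 120 N, or if a joint passes its speed limit or range.

## Working session

There is one attempt and no reset: what is moved stays moved. The work goes in short steps, Python scripts to look and compute and a tool call to move; the robot and the scene stay as the last step left them, time stands still between calls to the robot, and variables do not carry over. Pictures are saved under pics/ and viewed, at most 14 in all, crops included, and the job is handed in when it is done.

Besides the shell and the picture viewer there is one more tool, called after "Emit:" as name(argument=value, ...) on one line, values as JSON. send_rows: Moves the arm, as the interface text tells. Its arguments: {"type":"object","properties":{"twist":{"type":"array"},"delta_pos":{"type":"array"},"fingers":{"type":"array"},"squeeze":{"type":"number"}},"required":["twist","delta_pos","fingers"]}

```bash
mkdir -p pics
cat > h.py <<'E'
import numpy as np, cv2
from workcell import telemetry, get_image, calibration, arm
from scipy.spatial.transform import Rotation as R
def snap(n, f):
    s=telemetry.read_state(); im,d=get_image(n); cv2.imwrite('pics/'+f+'.png',im[:,:,::-1]); np.savez('pics/'+f+'.npz',im=im,d=d,p=s['eef_pos'],o=s['orientation']); return im,d,s
def pose(n,s=None):
    c=calibration(n); K=(c['fx'],c['fy'],c['cx'],c['cy'])
    if n=='wrist':
        T=np.eye(4);T[:3,:3]=R.from_rotvec(s['orientation']).as_matrix();T[:3,3]=s['eef_pos']
        return K,T@np.array(c['hand_eye'])
    return K,np.linalg.inv(np.array(c['extrinsics']))
def cloud(d,n,s=None):
    (fx,fy,cx,cy),T=pose(n,s); v,u=np.mgrid[:d.shape[0],:d.shape[1]]
    P=np.stack([(u-cx)/fx*d,(v-cy)/fy*d,d],-1)@T[:3,:3].T+T[:3,3]; P[d==0]=np.nan; return P
def ray(u,v,z,n,s=None):
    (fx,fy,cx,cy),T=pose(n,s); r=T[:3,:3]@np.array([(u-cx)/fx,(v-cy)/fy,1]); o=T[:3,3]; return o+r*(z-o[2])/r[2]
E
python3 - <<'E'
from h import *
a=snap('top','top0');b=snap('side','side0')
s=telemetry.read_state();print({k:np.round(v,3) for k,v in s.items()})
for n in('top','side','wrist'):
    K,T=pose(n,s);print(n,np.round(K,1),np.round(T,3).tolist())
E
```

```text
{'clock': np.float64(0.1), 'qpos': array([-1.222,  0.124,  1.652,  0.   ,  1.368, -0.083]), 'qd': array([-0.003, -0.001, -0.003,  0.   ,  0.002, -0.   ]), 'joint_efforts': array([ 0.0000e+00, -4.2493e+01, -3.6665e+01, -0.0000e+00,  4.0000e-03,
       -0.0000e+00]), 'eef_pos': array([ 271.83 , -589.794,  230.136]), 'orientation': array([-3.067, -0.673,  0.   ]), 'force': array([-0.406, -0.304, -0.288]), 'ft_torque': array([-0.064, -0.009,  0.014]), 'grip_force': np.float64(0.0), 'width': np.float64(85.372)}
top [489.6 489.6 317.9 199.2] [[0.012, -0.986, 0.169, 261.315], [-1.0, -0.011, 0.009, 8.879], [-0.007, -0.169, -0.986, 1372.953], [0.0, 0.0, 0.0, 1.0]]
side [462.3 462.3 316.  195.7] [[-0.916, -0.268, 0.298, 151.438], [-0.401, 0.631, -0.664, 836.805], [-0.01, -0.728, -0.686, 864.816], [0.0, 0.0, 0.0, 1.0]]
wrist [329.8 329.8 326.  198. ] [[0.419, -0.873, -0.248, 334.769], [-0.908, -0.403, -0.113, -560.182], [-0.002, 0.273, -0.962, 372.578], [0.0, 0.0, 0.0, 1.0]]
```

View pics/top0.png

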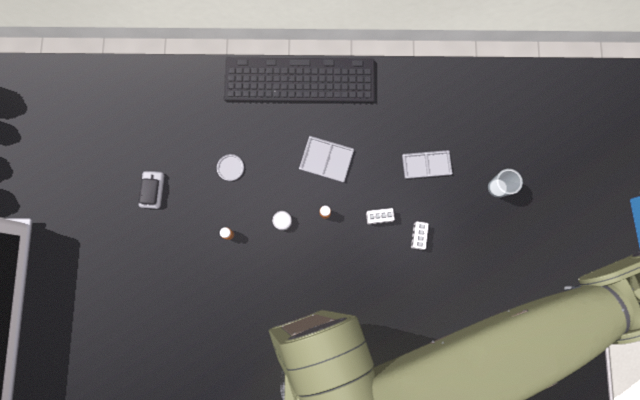

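View pics/side0.png

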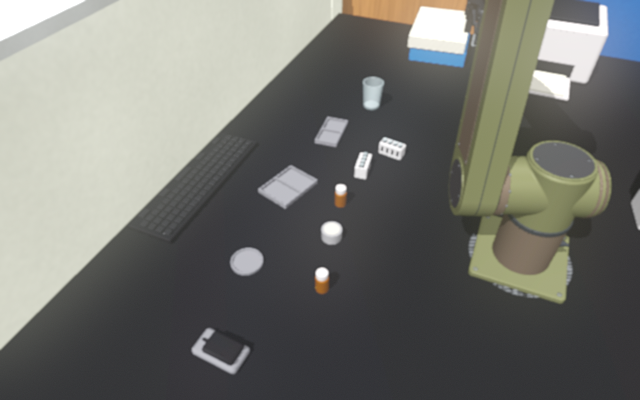

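Top view: carrier tray at (327,159), vial tray at (427,165), dish at (230,167), vials at (325,212) and (227,233), standard at (282,220), carriers at (380,216) and (420,236), mouse at (151,190), beaker at (505,184). The side view shows everything upright.

Run:
```python
from h import *
for n in('top','side'):
    q=np.load(f'pics/{n}0.npz');im,d=q['im'],q['d'];P=cloud(d,n)
    bg=P[(P[...,0]>350)&(P[...,0]<750)&(abs(P[...,1])<450)]
    print(n,'bench z',np.round(np.nanpercentile(bg[:,2],[5,20,50,80]),1))
    m=((im.max(2)>75)&(P[...,0]>330)&(P[...,0]<720)&(abs(P[...,1])<460)).astype(np.uint8)
    k,l,st,c=cv2.connectedComponentsWithStats(m)
    for i in range(1,k):
        if st[i,4]<60 or st[i,4]>8000: continue
        pts=P[l==i]; zm=np.nanpercentile(pts[:,2],90); t=pts[pts[:,2]>zm-6] ; 
        r=cv2.minAreaRect(t[:,:2].astype(np.float32))
        print(np.round(c[i]),st[i,4],'z',np.round(np.nanpercentile(pts[:,2],[10,50,90]),1),'rect',np.round(r[0],1),np.round(r[1],1),round(r[2],1),'med',np.round(np.median(t[:,:2],0),1))
q=np.load('pics/top0.npz')['im'][130:260,130:530,::-1]
cv2.imwrite('pics/topc.png',cv2.resize(q,None,fx=2,fy=2,interpolation=cv2.INTER_CUBIC))
```

```text
top bench z [-5.8 -3.4 -0.7  2.1]
[494. 183.] 68 z [39.9 73.9 89.1] rect [ 536.1 -456.2] [ 6.3 33.3] 89.5 med [ 534.  -456.9]
side bench z [-3.1 -1.7 -0.1  1.7]
[369.  93.] 87 z [43.9 69.3 85.8] rect [ 536.4 -455.7] [32.4  7.8] 1.2 med [ 535.9 -457.2]
[331. 131.] 772 z [-0.7  3.8 11.2] rect [ 601.3 -287.8] [ 69.9 141.2] 4.8 med [ 602.  -286.9]
[388. 148.] 685 z [-1.8  7.3 37.2] rect [ 395.8 -257.2] [34.4 71.8] 81.0 med [ 394.5 -254.9]
[362. 165.] 470 z [-1.4 21.7 40.1] rect [ 448.4 -150.1] [31.9 71.7] 6.8 med [ 446.8 -148. ]
[287. 186.] 1563 z [-0.2  4.  10.8] rect [ 6.129e+02 -3.000e-01] [136.1 105.8] 74.3 med [613.5   2.3]
[340. 195.] 333 z [-1.7 19.2 57. ] rect [457.1   4.7] [20.9 24. ] 22.5 med [457.6   4.4]
[331. 232.] 515 z [-0.6 24.5 31.2] rect [434.6 123.5] [46.8 49.6] 21.4 med [433.7 124.2]
[246. 261.] 818 z [-0.   3.8  8.1] rect [586.  275.6] [76.3 79.4] 71.1 med [588.5 274.5]
[321. 280.] 395 z [-0.5 28.  57.9] rect [395.2 274. ] [21.7 25.4] 22.8 med [395.2 273.4]
```

View pics/topc.png

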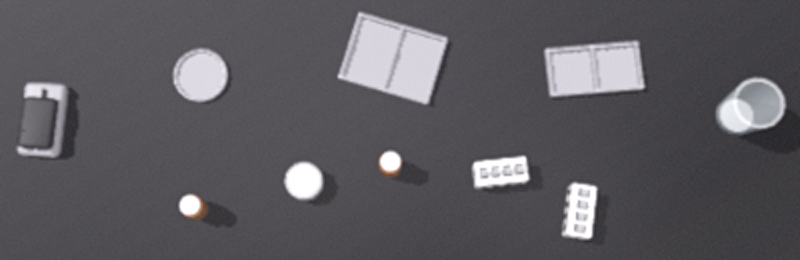

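The enlarged top crop shows both trays, the dish, and the carriers with cuvettes up, all clearly outlined. Next I get precise positions from the top view by contour and ray.

Run:
```python
from h import *
im=np.load('pics/top0.npz')['im']; 
m=(im.min(2)>135).astype(np.uint8)
m[:,:170]=0;m[:130]=0;m[260:]=0
cs,_=cv2.findContours(m,0,cv2.CHAIN_APPROX_NONE)
for c in cs:
    if cv2.contourArea(c)<30: continue
    u,v=c[:,0].mean(0)
    z=58 if cv2.contourArea(c)<140 else 36 if (360<u<440 and v>200) else 30 if v>200 else 9 if u<260 else 12
    w=np.array([ray(x,y,z,'top')[:2] for x,y in c[:,0]],np.float32)
    r=cv2.minAreaRect(w);e=cv2.fitEllipse(w)
    print(np.round([u,v]),z,'rect',np.round(r[0],1),np.round(r[1],1),round(r[2],1),'ell',np.round(e[0],1),np.round(e[1],1))
```

```text
[225. 232.] 58 rect [394.  271.1] [28.5 27.9] 20.9 ell [393.7 270.9] [27.7 27.8]
[419. 235.] 36 rect [ 394.4 -258. ] [40.3 74.9] 81.9 ell [ 393.8 -258.3] [42.1 87.4]
[281. 220.] 30 rect [431.9 121.8] [50.3 49.8] 1.3 ell [432. 121.] [50.  50.9]
[380. 216.] 36 rect [ 446.6 -150.7] [37.3 75.9] 7.1 ell [ 446.7 -150.5] [39.2 90.6]
[325. 210.] 58 rect [457.    0.7] [27.4 27.1] 0.7 ell [456.4   1.4] [27.2 27.6]
[506. 183.] 12 rect [ 544.3 -510.9] [70.5 95.8] 44.6 ell [ 548.6 -510.2] [68.3 99.1]
[230. 167.] 9 rect [585.1 274.1] [75.1 75. ] 47.1 ell [585.2 274.2] [74.9 75.6]
[427. 164.] 12 rect [ 600.1 -287.8] [ 70.7 135.1] 5.7 ell [ 600.1 -287.8] [ 77.3 163.5]
[326. 158.] 12 rect [613.2  -0.9] [134.9 103. ] 73.8 ell [613.2  -0.8] [116.3 159.2]
```

Emit:
send_rows(twist=[[0,0,6.19],[0,0,6.19],[0,0,6.19],[0,0,6.19],[0,0,0],[0,0,0],[0,0,0],[0,0,0]], delta_pos=[[0,0,0],[0,0,0],[0,0,0],[0,0,0],[0.011,-0.035,0.004],[0.011,-0.035,0.004],[0.011,-0.035,0.004],[0.011,-0.035,0.004]], fingers=[1,1,1,1,1,1,1,1], squeeze=40)

```text
clock: 0.77
eef_pos: [316.0, -448.7, 214.3]
orientation: [-3.14, 0.002, 0.001]
force: [1.1, 0.0, -0.1]
width: 85.5
grip_force: 0.0
```

Emit:
send_rows(twist=[[0,0,0],[0,0,0],[0,0,0],[0,0,0],[0,0,0],[0,0,0],[0,0,0],[0,0,0]], delta_pos=[[0.011,-0.035,0.004],[0.011,-0.035,0.004],[0.011,-0.035,0.004],[0.011,-0.035,0.004],[0.011,-0.035,0.004],[0.011,-0.035,0.004],[0.011,-0.035,0.004],[0.011,-0.035,0.004]], fingers=[1,1,1,1,1,1,1,1])

```text
clock: 1.43
eef_pos: [404.0, -168.5, 182.8]
orientation: [-3.141, 0.001, 0.0]
force: [-0.0, 0.2, 0.4]
width: 85.8
grip_force: 0.0
```

Emit:
send_rows(twist=[[0,0,0],[0,0,0],[0,0,0],[0,0,0],[0,0,0],[0,0,0],[0,0,0],[0,0,0]], delta_pos=[[0.011,-0.035,0.004],[0.011,-0.035,0.004],[0.011,-0.035,0.004],[0.011,-0.035,0.004],[0,0,0],[0,0,0],[0,0,0],[0,0,0]], fingers=[1,1,1,1,1,1,1,1])

```text
clock: 2.1
eef_pos: [448.0, -31.3, 167.3]
orientation: [3.141, -0.003, -0.0]
force: [-0.2, -0.4, 0.3]
width: 85.3
grip_force: 0.0
```

Run:
```python
from h import *
im,d,s=snap('wrist','w1');print(s['eef_pos'])
P=cloud(d,'wrist',s);print('bench',np.nanmedian(P[...,2]))
m=((im.min(2)>150)&(P[...,2]>50)&(P[...,2]<66)).astype(np.uint8)
cs,_=cv2.findContours(m,0,cv2.CHAIN_APPROX_NONE)
for c in cs:
    if cv2.contourArea(c)<100: continue
    w=np.array([ray(x,y,58,'wrist',s)[:2] for x,y in c[:,0]],np.float32);e=cv2.fitEllipse(w);print(c[:,0].mean(0),e)
```

```text
[447.98303847 -31.28934308 167.28690151]
bench 0.27055932411221306
[285.8        181.88888889] ((458.81158447265625, 1.0880253314971924), (23.553932189941406, 25.25909423828125), 66.49127197265625)
```

View pics/w1.png

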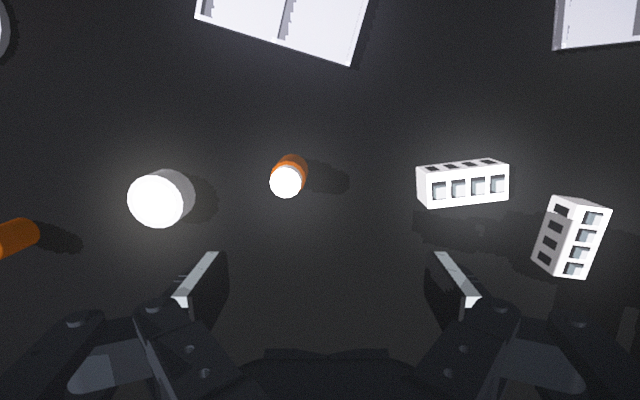

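Wrist view: vial at (286,182) upright, standard at (160,200) white up, carriers at (462,185) and (572,238), tray edges at the top. Descend on the vial.

Emit:
send_rows(twist=[[0,0,0],[0,0,0],[0,0,0],[0,0,0],[0,0,0],[0,0,0],[0,0,0],[0,0,0]], delta_pos=[[0.005,-0.016,0],[0.005,-0.0165,0],[0,0,0.035],[0,0,0.035],[0,0,0.035],[0,0,0.03],[0,0,0.023],[0,0,0]], fingers=[1,1,1,1,1,1,1,1])

```text
clock: 2.82
eef_pos: [453.6, 1.3, 4.4]
orientation: [-3.14, 0.005, 0.016]
force: [-0.6, 0.1, -0.3]
width: 85.0
grip_force: 0.0
```

Emit:
send_rows(twist=[[0,0,0],[0,0,0],[0,0,0],[0,0,0],[0,0,0],[0,0,0],[0,0,0],[0,0,0]], delta_pos=[[0,0,0],[0,0,0],[0,0,0],[0,0,0],[0,0,0],[0,0,0],[0,0,0],[0,0,0]], fingers=[0.6,0.5,0.4,0.3,0.2,0.1,0.1,0.1])

```text
clock: 3.48
eef_pos: [459.9, 1.8, 11.3]
orientation: [3.141, 0.0, 0.005]
force: [-1.1, -0.3, 7.8]
width: 28.8
grip_force: 39.8
```

Emit:
send_rows(twist=[[0,0,0],[0,0,0],[0,0,0],[0,0,0],[0,0,0],[0,0,0],[0,0,0],[0,0,0]], delta_pos=[[0,0,-0.02],[0,0,-0.03],[0,0,-0.035],[0,0,-0.035],[0.0146,0.0321,0],[0.0146,0.0321,0],[0.0146,0.0321,0],[0.0146,0.0321,0]], fingers=[0.1,0.1,0.1,0.1,0.1,0.1,0.1,0.1])

```text
clock: 4.15
eef_pos: [517.2, -127.6, 130.2]
orientation: [3.141, 0.001, 0.003]
force: [0.9, 0.3, -1.1]
width: 28.7
grip_force: 39.7
```

Emit:
send_rows(twist=[[0,0,0],[0,0,0],[0,0,0],[0,0,0],[0,0,0],[0,0,0],[0,0,0],[0,0,0]], delta_pos=[[0.0146,0.0321,0],[0.0146,0.0321,0],[0.0146,0.0321,0],[0.0146,0.0321,0],[0.0146,0.0321,0],[0.0146,0.0321,0],[0,0,0],[0,0,0]], fingers=[0.1,0.1,0.1,0.1,0.1,0.1,0.1,0.1])

```text
clock: 4.82
eef_pos: [604.2, -320.4, 129.0]
orientation: [-3.141, 0.004, 0.001]
force: [0.0, 0.0, -0.5]
width: 28.9
grip_force: 39.8
```

```bash
cat > bright.py <<'E'
from h import *
import sys
# bright blobs near a height: argv name z
im,d,s=snap('wrist',sys.argv[1]);z=float(sys.argv[2]);print(s['eef_pos'],s['width'])
P=cloud(d,'wrist',s)
m=((im.min(2)>110)&(P[...,2]>z-9)&(P[...,2]<z+8)).astype(np.uint8)
cs,_=cv2.findContours(m,0,cv2.CHAIN_APPROX_NONE)
for c in cs:
    if cv2.contourArea(c)<400: continue
    w=np.array([ray(x,y,z,'wrist',s)[:2] for x,y in c[:,0]],np.float32);r=cv2.minAreaRect(w);print(c[:,0].mean(0),np.round(r[0],1),np.round(r[1],1),round(r[2],1))
E
python3 bright.py w2 12
```

```text
[ 604.23251299 -320.35710575  128.95340585] 28.91001468326863
[505.725   252.88125] [ 548.1 -472.5] [27.1 52.4] 56.8
[289.08577406 192.39121339] [ 602.4 -288.6] [ 69.2 131.9] 5.6
[  7.68864469 199.51282051] [597.9 -58.8] [ 13.2 100.8] 74.8
```

View pics/w2.png

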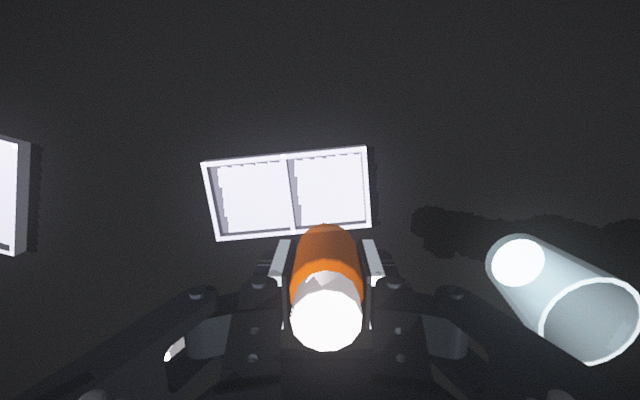

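The vial hangs upright in the grip at (327,310). The tray is at (289,192) with its right bay under the gripper. Lower and release.

Emit:
send_rows(twist=[[0,0,0],[0,0,0],[0,0,0],[0,0,0],[0,0,0],[0,0,0],[0,0,0],[0,0,0]], delta_pos=[[0.001,0,0.025],[0,0,0.03],[0,0,0.03],[0,0,0.015],[0,0,0.01],[0,0,0.0055],[0,0,0],[0,0,0]], fingers=[0.1,0.1,0.1,0.1,0.1,0.1,0.1,0.1])

```text
clock: 5.53
eef_pos: [606.2, -319.0, 15.8]
orientation: [3.14, 0.0, 0.004]
force: [0.5, -0.3, -0.6]
width: 28.6
grip_force: 39.8
```

Emit:
send_rows(twist=[[0,0,0],[0,0,0],[0,0,0],[0,0,0],[0,0,0],[0,0,0],[0,0,0],[0,0,0]], delta_pos=[[0,0,0],[0,0,0],[0,0,0],[0,0,0],[0,0,0],[0,0,-0.01],[0,0,-0.025],[0,0,-0.03]], fingers=[0.38,0.42,0.46,0.5,0.55,0.55,0.55,0.55])

```text
clock: 6.2
eef_pos: [603.3, -318.0, 77.1]
orientation: [-3.139, 0.001, 0.007]
force: [0.4, -0.6, 0.4]
width: 46.8
grip_force: 0.0
```

Emit:
send_rows(twist=[[0,0,0],[0,0,0],[0,0,0],[0,0,0],[0,0,0],[0,0,0],[0,0,0],[0,0,0]], delta_pos=[[0,0,-0.03],[0,0,-0.03],[-0.0117,-0.0328,0],[-0.0117,-0.0328,0],[-0.0117,-0.0328,0],[-0.0117,-0.0328,0],[-0.0117,-0.0328,0],[-0.0117,-0.0328,0]], fingers=[0.6,0.6,0.8,1,1,1,1,1])

```text
clock: 6.87
eef_pos: [534.3, -120.9, 139.7]
orientation: [3.141, -0.001, 0.002]
force: [0.9, 1.4, 0.1]
width: 85.4
grip_force: 0.0
```

Emit:
send_rows(twist=[[0,0,0],[0,0,0],[0,0,0],[0,0,0],[0,0,0],[0,0,0],[0,0,0],[0,0,0]], delta_pos=[[-0.0117,-0.0328,0],[-0.0117,-0.0328,0],[-0.0117,-0.0328,0],[-0.0117,-0.0328,0],[-0.0117,-0.0328,0],[-0.0117,-0.0328,0],[-0.0117,-0.0328,0],[-0.0117,-0.0328,0]], fingers=[1,1,1,1,1,1,1,1])

```text
clock: 7.53
eef_pos: [440.8, 141.7, 139.8]
orientation: [-3.141, 0.001, -0.002]
force: [0.6, 0.0, -0.8]
width: 85.4
grip_force: 0.0
```

Emit:
send_rows(twist=[[0,0,0],[0,0,0],[0,0,0],[0,0,0],[0,0,0],[0,0,0]], delta_pos=[[-0.0117,-0.0328,0],[-0.0117,-0.0328,0],[-0.0117,-0.0328,0],[-0.0117,-0.0328,0],[0,0,0],[0,0,0]], fingers=[1,1,1,1,1,1])

```text
clock: 8.03
eef_pos: [394.2, 272.9, 139.6]
orientation: [-3.141, -0.005, -0.001]
force: [-0.7, -0.3, -0.1]
width: 85.4
grip_force: 0.0
```

```bash
python3 bright.py w3 58
python3 - <<'E'
from h import *
a=snap('top','t3');b=snap('side','s3')
cv2.imwrite('pics/c3.png',np.vstack([cv2.resize(a[0][130:260,180:520],(680,260)),cv2.resize(b[0][60:230,220:460],(480,340))[:, :680] if 0 else cv2.copyMakeBorder(cv2.resize(b[0][60:230,220:460],(480,340)),0,0,0,200,0)])[:,:,::-1])
E
```

```text
[394.15815616 272.88700965 139.59575704] 85.43633733888984
[328.51 202.47] [396.4 272. ] [25.9 23.5] 0.2
```

View pics/c3.png

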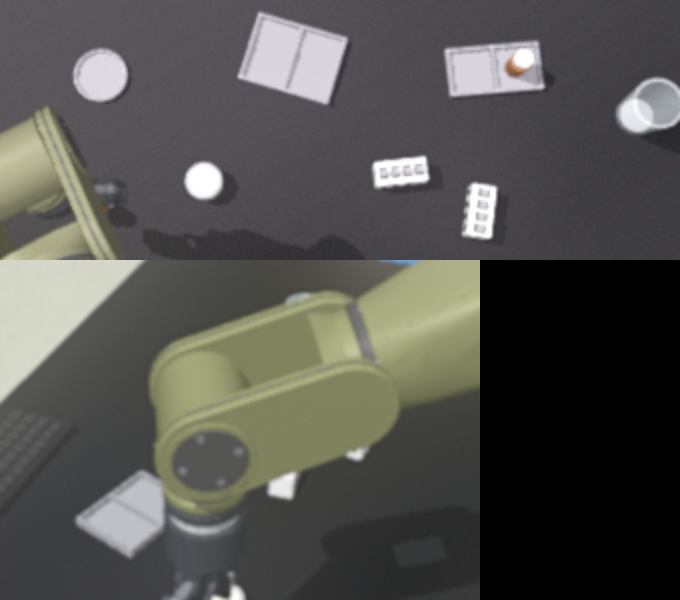

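Vial 1 is standing in the right bay at (520,63) of the crop. Pick the second vial.

Emit:
send_rows(twist=[[0,0,0],[0,0,0],[0,0,0],[0,0,0],[0,0,0],[0,0,0]], delta_pos=[[0.002,0,0.03],[0,0,0.035],[0,0,0.035],[0,0,0.02],[0,0,0.0095],[0,0,0]], fingers=[1,1,1,1,1,1])

```text
clock: 8.68
eef_pos: [395.4, 269.6, 7.0]
orientation: [3.139, -0.004, -0.007]
force: [0.2, -0.7, -0.5]
width: 85.3
grip_force: 0.0
```

Emit:
send_rows(twist=[[0,0,0],[0,0,0],[0,0,0],[0,0,0],[0,0,0],[0,0,0],[0,0,0],[0,0,0]], delta_pos=[[0,0,0],[0,0,0],[0,0,0],[0,0,0],[0,0,0],[0,0,0],[0,0,0],[0,0,0]], fingers=[0.6,0.5,0.4,0.3,0.2,0.1,0.1,0.1])

```text
clock: 9.35
eef_pos: [397.9, 272.2, 10.9]
orientation: [-3.141, 0.0, -0.004]
force: [-1.1, -1.7, 7.0]
width: 28.9
grip_force: 40.0
```

Emit:
send_rows(twist=[[0,0,0],[0,0,0],[0,0,0],[0,0,0],[0,0,0],[0,0,0],[0,0,0],[0,0,0]], delta_pos=[[0,0,-0.02],[0,0,-0.03],[0,0,-0.035],[0,0,-0.035],[0.0127,0.033,0],[0.0127,0.033,0],[0.0127,0.033,0],[0.0127,0.033,0]], fingers=[0.1,0.1,0.1,0.1,0.1,0.1,0.1,0.1])

```text
clock: 10.02
eef_pos: [447.6, 138.4, 129.8]
orientation: [-3.141, -0.002, -0.002]
force: [0.8, 0.8, -1.0]
width: 28.8
grip_force: 39.6
```

Emit:
send_rows(twist=[[0,0,0],[0,0,0],[0,0,0],[0,0,0],[0,0,0],[0,0,0],[0,0,0],[0,0,0]], delta_pos=[[0.0127,0.033,0],[0.0127,0.033,0],[0.0127,0.033,0],[0.0127,0.033,0],[0.0127,0.033,0],[0.0127,0.033,0],[0.0127,0.033,0],[0.0127,0.033,0]], fingers=[0.1,0.1,0.1,0.1,0.1,0.1,0.1,0.1])

```text
clock: 10.68
eef_pos: [549.1, -126.2, 129.2]
orientation: [-3.141, 0.001, 0.0]
force: [0.4, -0.1, -1.4]
width: 28.9
grip_force: 39.6
```

Emit:
send_rows(twist=[[0,0,0],[0,0,0],[0,0,0],[0,0,0],[0,0,0],[0,0,0]], delta_pos=[[0.0127,0.033,0],[0.0127,0.033,0],[0.0127,0.033,0],[0.0127,0.033,0],[0,0,0],[0,0,0]], fingers=[0.1,0.1,0.1,0.1,0.1,0.1])

```text
clock: 11.18
eef_pos: [599.7, -258.0, 128.8]
orientation: [-3.141, 0.004, 0.001]
force: [-0.0, 0.7, -0.2]
width: 28.9
grip_force: 39.7
```

Emit:
send_rows(twist=[[0,0,0],[0,0,0],[0,0,0],[0,0,0],[0,0,0],[0,0,0],[0,0,0],[0,0,0]], delta_pos=[[0,-0.001,0.025],[0,0,0.03],[0,0,0.03],[0,0,0.015],[0,0,0.01],[0,0,0.0055],[0,0,0],[0,0,0]], fingers=[0.1,0.1,0.1,0.1,0.1,0.1,0.1,0.1])

```text
clock: 11.85
eef_pos: [600.8, -255.5, 15.5]
orientation: [3.14, 0.0, 0.004]
force: [0.3, 0.7, 0.3]
width: 29.1
grip_force: 39.7
```

Emit:
send_rows(twist=[[0,0,0],[0,0,0],[0,0,0],[0,0,0],[0,0,0],[0,0,0],[0,0,0],[0,0,0]], delta_pos=[[0,0,0],[0,0,0],[0,0,0],[0,0,0],[0,0,0],[0,0,-0.01],[0,0,-0.025],[0,0,-0.03]], fingers=[0.38,0.42,0.46,0.48,0.48,0.48,0.48,0.48])

```text
clock: 12.52
eef_pos: [597.9, -254.6, 77.3]
orientation: [-3.139, 0.001, 0.008]
force: [0.9, -0.0, -0.4]
width: 41.0
grip_force: 0.0
```

Emit:
send_rows(twist=[[0,0,0],[0,0,0],[0,0,0],[0,0,0],[0,0,0],[0,0,0],[0,0,0],[0,0,0]], delta_pos=[[0,0,-0.03],[0,0,-0.03],[-0.034,0,0],[-0.034,0,0],[-0.034,0,0],[-0.034,0,0],[-0.034,0,0],[-0.034,0,0]], fingers=[0.5,0.5,0.8,1,1,1,1,1])

```text
clock: 13.18
eef_pos: [394.3, -255.3, 139.5]
orientation: [3.141, 0.0, 0.001]
force: [0.3, -0.7, 1.0]
width: 85.1
grip_force: 0.0
```

Emit:
send_rows(twist=[[0,0,4.5],[0,0,4.5],[0,0,0],[0,0,0]], delta_pos=[[0,0,0],[0,0,0],[0,0,0],[0,0,0]], fingers=[1,1,1,1])

```text
clock: 13.52
eef_pos: [395.8, -255.7, 139.6]
orientation: [3.131, -0.244, 0.002]
force: [0.0, 0.7, -0.0]
width: 85.4
grip_force: 0.0
```

```bash
python3 bright.py w4 36
python3 - <<'E'
from h import *
a=snap('top','t4');b=snap('side','s4')
cv2.imwrite('pics/c4.png',np.vstack([cv2.resize(a[0][130:260,180:520],(680,260)),cv2.copyMakeBorder(cv2.resize(b[0][60:230,220:460],(480,340)),0,0,0,200,0)])[:,:,::-1])
E
```

```text
[ 395.83294276 -255.6920242   139.62356333] 85.41924876465069
[333.32669323 192.97609562] [ 397.  -260.8] [31.9 70.5] 82.0
[180.9140625  149.23828125] [ 448.9 -153.6] [31.8 72.6] 7.1
```

View pics/w4.png

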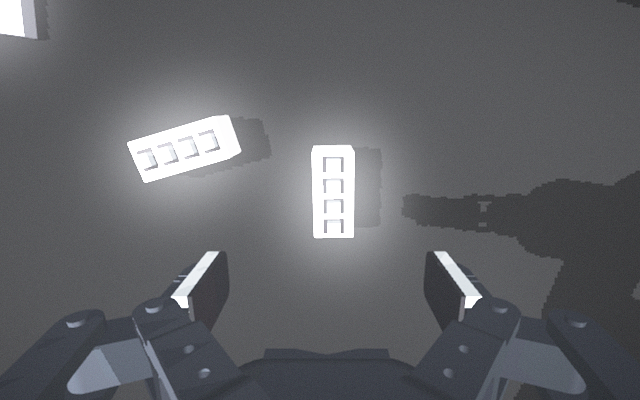

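View pics/c4.png

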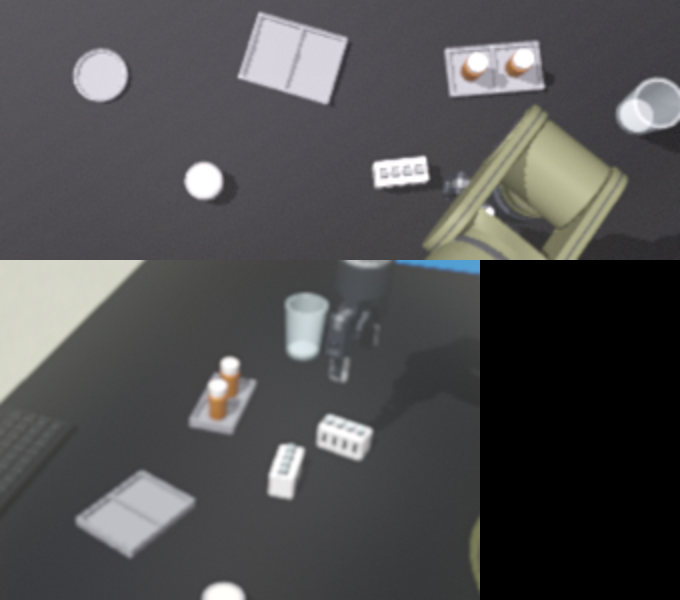

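Both vials stand in their bays. Carrier B is under the gripper at (333,193), cuvettes up. Grasp it.

Emit:
send_rows(twist=[[0,0,0],[0,0,0],[0,0,0],[0,0,0],[0,0,0],[0,0,0]], delta_pos=[[0.001,0.0036,0.03],[0,0,0.035],[0,0,0.035],[0,0,0.02],[0,0,0.0095],[0,0,0]], fingers=[1,1,1,1,1,1])

```text
clock: 14.17
eef_pos: [394.7, -257.8, 6.8]
orientation: [-3.129, 0.245, 0.007]
force: [0.7, 0.3, -0.5]
width: 85.3
grip_force: 0.0
```

Emit:
send_rows(twist=[[0,0,0],[0,0,0],[0,0,0],[0,0,0],[0,0,0],[0,0,0],[0,0,0],[0,0,0]], delta_pos=[[0,0,0],[0,0,0],[0,0,0],[0,0,0],[0,0,0],[0,0,0],[0,0,0],[0,0,0]], fingers=[0.6,0.5,0.4,0.3,0.2,0.1,0.1,0.1], squeeze=55)

```text
clock: 14.83
eef_pos: [397.3, -260.3, 11.1]
orientation: [3.13, -0.247, 0.004]
force: [-0.1, -0.9, 6.4]
width: 31.0
grip_force: 56.8
```

Emit:
send_rows(twist=[[0,0,0],[0,0,0],[0,0,0],[0,0,0]], delta_pos=[[0,0,-0.02],[0,0,-0.03],[0,0,-0.035],[0,0,-0.035]], fingers=[0.1,0.1,0.1,0.1])

```text
clock: 15.17
eef_pos: [395.1, -258.3, 129.6]
orientation: [-3.13, 0.247, 0.003]
force: [0.6, -0.4, -1.3]
width: 31.1
grip_force: 55.9
```

Emit:
send_rows(twist=[[0,0,3.6],[0,0,3.6],[0,0,0],[0,0,0],[0,0,0],[0,0,0],[0,0,0],[0,0,0]], delta_pos=[[0,0,0],[0,0,0],[0.0135,-0.0341,0],[0.0135,-0.0341,0],[0.0135,-0.0341,0],[0.0135,-0.0341,0],[0.0135,-0.0341,0],[0.0135,-0.0341,0]], fingers=[0.1,0.1,0.1,0.1,0.1,0.1,0.1,0.1])

```text
clock: 15.83
eef_pos: [531.4, -83.6, 129.0]
orientation: [-3.11, 0.443, 0.001]
force: [0.8, -1.4, -1.1]
width: 30.9
grip_force: 56.0
```

Emit:
send_rows(twist=[[0,0,0],[0,0,0],[0,0,0],[0,0,0],[0,0,0],[0,0,0]], delta_pos=[[0.0135,-0.0341,0],[0.0135,-0.0341,0],[0.0135,-0.0341,0],[0.0135,-0.0341,0],[0,0,0],[0,0,0]], fingers=[0.1,0.1,0.1,0.1,0.1,0.1])

```text
clock: 16.33
eef_pos: [621.2, 32.1, 128.6]
orientation: [3.111, -0.439, -0.002]
force: [-0.7, -0.4, -1.1]
width: 30.7
grip_force: 55.9
```

```bash
python3 bright.py w5 12; python3 -c "
from h import *
s=telemetry.read_state();r=R.from_rotvec(s['orientation']).as_matrix();print(np.degrees(np.arctan2(r[1,0],r[0,0])))"
```

```text
[621.22685844  32.14501346 128.63813056] 30.738812052400604
[566.73263889 302.80555556] [ 463.5 -148. ] [34.4 77.4] 20.8
[ 79.9955157  296.55605381] [588.7 271.1] [73.8 74.4] 33.2
[374.71754386 175.24912281] [614.7  -1. ] [131.9 100.1] 74.0
-16.13965501772463
```

View pics/w5.png

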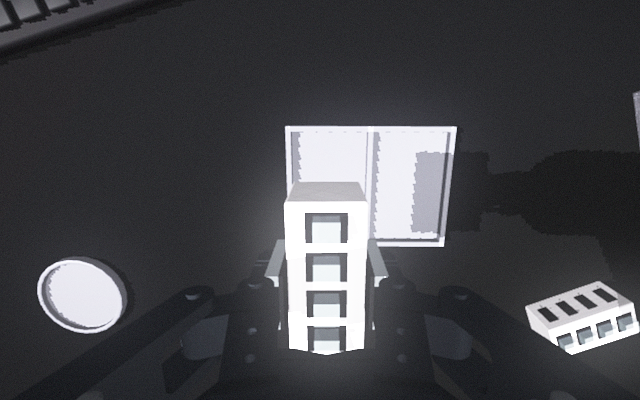

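Carrier is level in the grip at (327,270), aligned with the left bay of the tray (330,160). Lower and release.

Emit:
send_rows(twist=[[0,0,0],[0,0,0],[0,0,0],[0,0,0],[0,0,0],[0,0,0],[0,0,0],[0,0,0]], delta_pos=[[0.0028,0.0016,0.025],[0,0,0.03],[0,0,0.03],[0,0,0.015],[0,0,0.01],[0,0,0.0055],[0,0,0],[0,0,0]], fingers=[0.1,0.1,0.1,0.1,0.1,0.1,0.1,0.1])

```text
clock: 17.05
eef_pos: [623.8, 27.3, 15.2]
orientation: [-3.11, 0.445, -0.003]
force: [-0.7, 0.3, -0.8]
width: 30.6
grip_force: 56.2
```

Emit:
send_rows(twist=[[0,0,0],[0,0,0],[0,0,0],[0,0,0],[0,0,0],[0,0,0],[0,0,0],[0,0,0]], delta_pos=[[0,0,0],[0,0,0],[0,0,0],[0,0,0],[0,0,0],[0,0,-0.01],[0,0,-0.025],[0,0,-0.03]], fingers=[0.4,0.43,0.46,0.5,0.5,0.5,0.5,0.5])

```text
clock: 17.72
eef_pos: [621.2, 28.3, 77.4]
orientation: [3.11, -0.443, -0.008]
force: [0.6, -0.4, -0.3]
width: 42.3
grip_force: 0.0
```

Emit:
send_rows(twist=[[0,0,0],[0,0,0],[0,0,0],[0,0,0],[0,0,0],[0,0,0],[0,0,0],[0,0,0]], delta_pos=[[0,0,-0.03],[0,0,-0.03],[-0.0147,0.028,0],[-0.0147,0.028,0],[-0.0147,0.028,0],[-0.0147,0.028,0],[-0.0147,0.028,0],[-0.0147,0.028,0]], fingers=[0.5,0.5,0.8,1,1,1,1,1])

```text
clock: 18.38
eef_pos: [490.7, -109.2, 139.7]
orientation: [3.11, -0.442, 0.002]
force: [0.2, -0.1, -0.1]
width: 85.0
grip_force: 0.0
```

Emit:
send_rows(twist=[[0,0,0],[0,0,0],[0,0,6.7],[0,0,6.7],[0,0,6.7],[0,0,6.7],[0,0,6.7],[0,0,0]], delta_pos=[[-0.0147,0.028,0],[-0.0147,0.028,0],[0,0,0],[0,0,0],[0,0,0],[0,0,0],[0,0,0],[0,0,0]], fingers=[1,1,1,1,1,1,1,1])

```text
clock: 19.05
eef_pos: [447.9, -154.1, 139.6]
orientation: [-2.849, 1.323, -0.002]
force: [0.9, -0.1, -0.4]
width: 85.4
grip_force: 0.0
```

Emit:
send_rows(twist=[[0,0,6.7],[0,0,6.7],[0,0,6.7],[0,0,6.7],[0,0,6.7],[0,0,0],[0,0,0]], delta_pos=[[0,0,0],[0,0,0],[0,0,0],[0,0,0],[0,0,0],[0,0,0],[0,0,0]], fingers=[1,1,1,1,1,1,1])

```text
clock: 19.63
eef_pos: [447.9, -154.0, 139.2]
orientation: [-2.354, 2.08, -0.001]
force: [1.3, 0.4, -0.3]
width: 85.3
grip_force: 0.0
```

```bash
python3 bright.py w6 36; python3 -c "
from h import *
s=telemetry.read_state();r=R.from_rotvec(s['orientation']).as_matrix();print(np.degrees(np.arctan2(r[1,0],r[0,0])),s['qpos'])
a=snap('top','t6');b=snap('side','s6');w=np.load('pics/w6.npz')['im']
cv2.imwrite('pics/c6.png',np.hstack([cv2.resize(w,(400,250)),cv2.resize(a[0][125:255,180:388],(400,250))])[:,:,::-1])"
```

```text
[ 447.8802082 -154.0310364  139.2415867] 85.29696401335748
[324.768 196.54 ] [ 448.8 -152.5] [31.8 70. ] 7.1
-82.97284814075635 [-4.44659190e-01 -2.00565280e-01  2.12463130e+00  6.55429138e-06
  1.21709921e+00  2.57428422e+00]
```

View pics/c6.png

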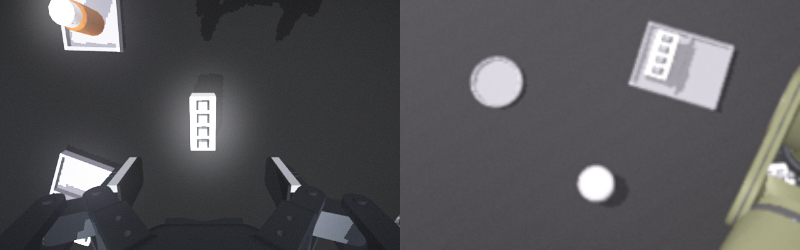

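Carrier B sits in the left bay (right half of the crop, 660,55). Carrier A is under the gripper, aligned at (203,122). Grasp it.

Emit:
send_rows(twist=[[0,0,0],[0,0,0],[0,0,0],[0,0,0],[0,0,0],[0,0,0]], delta_pos=[[-0.0014,-0.0011,0.03],[0,0,0.035],[0,0,0.035],[0,0,0.02],[0,0,0.0095],[0,0,0]], fingers=[1,1,1,1,1,1])

```text
clock: 20.28
eef_pos: [446.8, -151.6, 6.9]
orientation: [2.349, -2.084, -0.008]
force: [-0.1, 0.6, 0.0]
width: 85.3
grip_force: 0.0
```

Emit:
send_rows(twist=[[0,0,0],[0,0,0],[0,0,0],[0,0,0],[0,0,0],[0,0,0],[0,0,0],[0,0,0]], delta_pos=[[0,0,0],[0,0,0],[0,0,0],[0,0,0],[0,0,0],[0,0,0],[0,0,0],[0,0,0]], fingers=[0.6,0.5,0.4,0.3,0.2,0.1,0.1,0.1])

```text
clock: 20.95
eef_pos: [450.0, -153.1, 11.0]
orientation: [-2.348, 2.086, -0.004]
force: [-1.1, 1.4, 6.7]
width: 31.0
grip_force: 56.9
```

Emit:
send_rows(twist=[[0,0,0],[0,0,0],[0,0,0],[0,0,0],[0,0,-6.7],[0,0,-6.7],[0,0,-6.7],[0,0,-6.7]], delta_pos=[[0,0,-0.02],[0,0,-0.03],[0,0,-0.035],[0,0,-0.035],[0,0,0],[0,0,0],[0,0,0],[0,0,0]], fingers=[0.1,0.1,0.1,0.1,0.1,0.1,0.1,0.1])

```text
clock: 21.62
eef_pos: [448.3, -152.3, 129.2]
orientation: [-2.773, 1.477, 0.0]
force: [0.4, 0.1, -2.0]
width: 31.3
grip_force: 56.0
```

Emit:
send_rows(twist=[[0,0,-6.7],[0,0,-6.7],[0,0,-6.7],[0,0,-6.7],[0,0,-6.7],[0,0,-6.7],[0,0,0],[0,0,0]], delta_pos=[[0,0,0],[0,0,0],[0,0,0],[0,0,0],[0,0,0],[0,0,0],[0,0,0],[0,0,0]], fingers=[0.1,0.1,0.1,0.1,0.1,0.1,0.1,0.1])

```text
clock: 22.28
eef_pos: [448.3, -152.3, 128.9]
orientation: [-3.109, 0.448, 0.001]
force: [-0.2, -0.3, -2.2]
width: 31.7
grip_force: 55.9
```

Emit:
send_rows(twist=[[0,0,0],[0,0,0],[0,0,0],[0,0,0],[0,0,0],[0,0,0],[0,0,0],[0,0,0]], delta_pos=[[0.0196,-0.0266,0],[0.0196,-0.0266,0],[0.0196,-0.0266,0],[0.0196,-0.0266,0],[0.0196,-0.0266,0],[0.0196,-0.0266,0],[0,0,0],[0,0,0]], fingers=[0.1,0.1,0.1,0.1,0.1,0.1,0.1,0.1])

```text
clock: 22.95
eef_pos: [606.9, -31.0, 128.8]
orientation: [3.11, -0.443, -0.002]
force: [-0.4, -0.4, -1.8]
width: 30.9
grip_force: 56.1
```

```bash
python3 bright.py w7 40
python3 - <<'E'
from h import *
q=np.load('pics/w7.npz');s=dict(eef_pos=q['p'],orientation=q['o']);P=cloud(q['d'],'wrist',s)
r=R.from_rotvec(s['orientation']).as_matrix();print(np.degrees(np.arctan2(r[1,0],r[0,0])))
E
```

```text
[606.87501213 -30.97877751 128.76466507] 30.948499130409328
[244.78490566 200.10566038] [623.3  26.7] [33.4 70.2] 74.0
-16.21660569442949
```

View pics/w7.png

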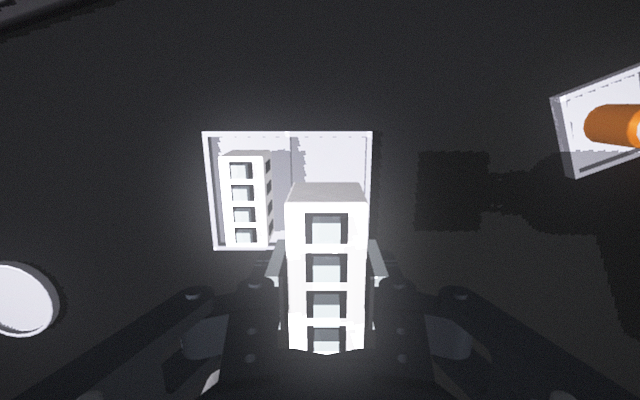

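Carrier B lies straight in the left bay (245,200), and the held carrier is over the right bay. Lower.

Emit:
send_rows(twist=[[0,0,0],[0,0,0],[0,0,0],[0,0,0],[0,0,0],[0,0,0],[0,0,0],[0,0,0]], delta_pos=[[0,0.0017,0.025],[0,0,0.03],[0,0,0.03],[0,0,0.015],[0,0,0.01],[0,0,0.0055],[0,0,0],[0,0,0]], fingers=[0.1,0.1,0.1,0.1,0.1,0.1,0.1,0.1])

```text
clock: 23.67
eef_pos: [606.2, -34.5, 15.2]
orientation: [3.11, -0.446, 0.004]
force: [-0.0, -0.2, -2.2]
width: 31.0
grip_force: 56.3
```

Emit:
send_rows(twist=[[0,0,0],[0,0,0],[0,0,0],[0,0,0],[0,0,0],[0,0,0],[0,0,0],[0,0,0]], delta_pos=[[0,0,0],[0,0,0],[0,0,0],[0,0,0],[0,0,0],[0,0,-0.01],[0,0,-0.025],[0,0,-0.03]], fingers=[0.4,0.43,0.46,0.48,0.48,0.48,0.48,0.48])

```text
clock: 24.33
eef_pos: [603.7, -33.4, 77.5]
orientation: [-3.11, 0.443, 0.008]
force: [0.1, -0.1, 0.1]
width: 41.0
grip_force: 0.0
```

Emit:
send_rows(twist=[[0,0,0],[0,0,0],[0,0,0],[0,0,0],[0,0,0],[0,0,0],[0,0,0],[0,0,0]], delta_pos=[[0,0,-0.03],[0,0,-0.03],[-0.0298,-0.0144,0],[-0.0298,-0.0144,0],[-0.0298,-0.0144,0],[-0.0298,-0.0144,0],[-0.0298,-0.0144,0],[-0.0298,-0.0144,0]], fingers=[0.5,0.5,0.8,1,1,1,1,1])

```text
clock: 25.0
eef_pos: [457.0, 100.0, 139.6]
orientation: [-3.11, 0.444, -0.001]
force: [-0.1, 0.7, -0.7]
width: 85.0
grip_force: 0.0
```

Emit:
send_rows(twist=[[0,0,0],[0,0,0],[0,0,0]], delta_pos=[[-0.0298,-0.0144,0],[0,0,0],[0,0,0]], fingers=[1,1,1])

```text
clock: 25.25
eef_pos: [432.8, 122.2, 139.5]
orientation: [-3.11, 0.439, -0.002]
force: [0.4, -0.1, -0.2]
width: 85.5
grip_force: 0.0
```

```bash
python3 bright.py w8 30
```

```text
[432.83846072 122.20881707 139.51776131] 85.49924806628346
[328.         191.87931034] [434.7 121.1] [49.7 49.2] 19.4
```

View pics/w8.png

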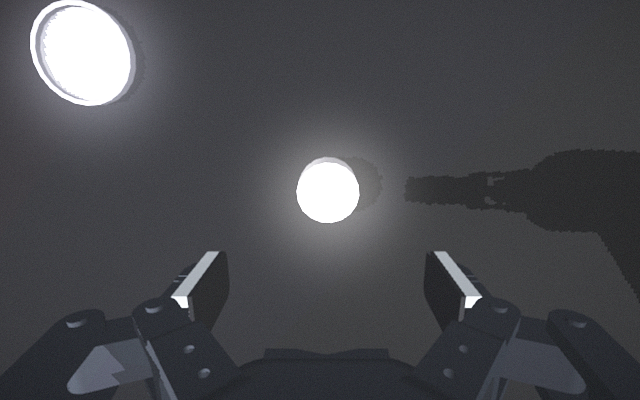

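The standard is at (328,192), white side up, with the dish at (83,52). Grasp it.

Emit:
send_rows(twist=[[0,0,0],[0,0,0],[0,0,0],[0,0,0],[0,0,0],[0,0,0]], delta_pos=[[0.0021,0.0005,0.03],[0,0,0.035],[0,0,0.035],[0,0,0.02],[0,0,0.0128],[0,0,0]], fingers=[1,1,1,1,1,1])

```text
clock: 25.8
eef_pos: [433.6, 119.0, 2.9]
orientation: [3.108, -0.445, -0.01]
force: [0.1, -0.4, -0.0]
width: 85.7
grip_force: 0.0
```

Emit:
send_rows(twist=[[0,0,0],[0,0,0],[0,0,0],[0,0,0],[0,0,0],[0,0,0],[0,0,0],[0,0,0]], delta_pos=[[0,0,0],[0,0,0],[0,0,0],[0,0,0],[0,0,0],[0,0,0],[0,0,0],[0,0,0]], fingers=[0.8,0.7,0.6,0.5,0.4,0.3,0.3,0.3])

```text
clock: 26.47
eef_pos: [437.5, 120.4, 8.2]
orientation: [-3.109, 0.443, -0.007]
force: [0.4, -1.4, 6.3]
width: 48.0
grip_force: 57.2
```

Emit:
send_rows(twist=[[0,0,0],[0,0,0],[0,0,0],[0,0,0],[0,0,0]], delta_pos=[[0,0,-0.02],[0,0,-0.03],[0,0,-0.035],[0,0,-0.035],[0,0,0]], fingers=[0.3,0.3,0.3,0.3,0.3])

```text
clock: 26.88
eef_pos: [440.4, 121.1, 134.6]
orientation: [-3.106, 0.442, -0.023]
force: [2.4, 0.4, 1.1]
width: 47.8
grip_force: 57.2
```

Emit:
send_rows(twist=[[0,0,0],[0,0,0],[0,0,0],[0,0,0],[0,0,0],[0,0,0],[0,0,0],[0,0,0]], delta_pos=[[0.0172,-0.0314,0],[0.0172,-0.0314,0],[0.0172,-0.0314,0],[0.0172,-0.0314,0],[0.0172,-0.0314,0],[0.0172,-0.0314,0],[0,0,0],[0,0,0]], fingers=[0.3,0.3,0.3,0.3,0.3,0.3,0.3,0.3])

```text
clock: 27.55
eef_pos: [587.6, 273.4, 125.0]
orientation: [3.11, -0.441, -0.002]
force: [0.4, -0.2, -1.4]
width: 48.3
grip_force: 57.3
```

```bash
python3 bright.py w9 9;python3 -c "
from h import *
s=telemetry.read_state();print(s['orientation'],s['force'])"
```

```text
[587.62955811 273.39358081 124.98391258] 48.31051578218472
[100.68518519 285.62962963] [562.9 491.5] [66.6 31. ] 60.9
[324.38314176 186.05747126] [594.5 273.3] [74.9 60.9] 74.8
[606.80357143  67.72321429] [620.8  44.2] [56.3 86.9] 74.2
[ 3.10949572e+00 -4.41940382e-01 -2.03353996e-03] [-0.21690479 -0.10897931 -1.2566612 ]
```

View pics/w9.png

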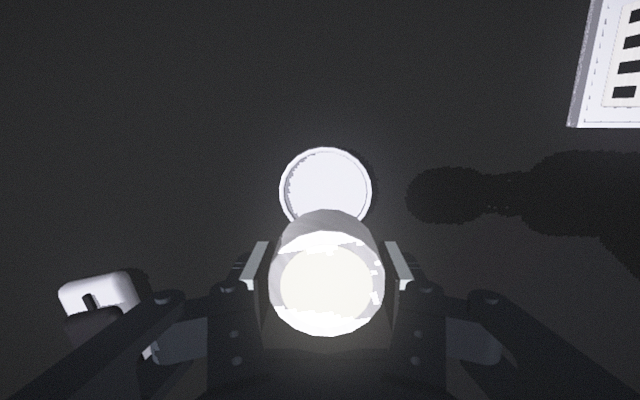

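The standard is level in the grip at (327,280), white up. The dish is just behind it at (325,186), lined up. Lower.

Emit:
send_rows(twist=[[0,0,0],[0,0,0],[0,0,0],[0,0,0],[0,0,0],[0,0,0],[0,0,0],[0,0,0]], delta_pos=[[0,-0.001,0.025],[0,0,0.03],[0,0,0.03],[0,0,0.015],[0,0,0.01],[0,0,0.0055],[0,0,0],[0,0,0]], fingers=[0.3,0.3,0.3,0.3,0.3,0.3,0.3,0.3])

```text
clock: 28.27
eef_pos: [588.6, 273.4, 12.6]
orientation: [-3.109, 0.444, -0.004]
force: [-0.2, 0.4, -1.3]
width: 47.8
grip_force: 57.3
```

Emit:
send_rows(twist=[[0,0,0],[0,0,0],[0,0,0],[0,0,0],[0,0,0],[0,0,0],[0,0,0],[0,0,0]], delta_pos=[[0,0,0],[0,0,0],[0,0,0],[0,0,0],[0,0,0],[0,0,-0.01],[0,0,-0.025],[0,0,-0.03]], fingers=[0.6,0.65,0.7,0.75,0.75,0.75,0.75,0.75])

```text
clock: 28.93
eef_pos: [585.5, 272.6, 74.0]
orientation: [3.108, -0.443, -0.008]
force: [1.0, 0.7, -0.9]
width: 64.1
grip_force: 0.0
```

Emit:
send_rows(twist=[[0,0,0],[0,0,0],[0,0,0],[0,0,0],[0,0,0],[0,0,0],[0,0,0],[0,0,0]], delta_pos=[[0,0,-0.035],[0,0,-0.035],[-0.03,0,-0.02],[-0.03,0,-0.02],[-0.03,0,-0.02],[-0.03,0,0],[-0.03,0,0],[-0.03,0,0]], fingers=[0.75,0.75,0.75,0.75,0.75,0.75,0.75,0.75])

```text
clock: 29.6
eef_pos: [413.5, 323.9, 207.1]
orientation: [-3.109, 0.443, -0.003]
force: [-0.1, 0.2, 0.1]
width: 63.8
grip_force: 0.0
```

Run:
```python
from h import *
a=snap('top','t9');b=snap('side','s9')
cv2.imwrite('pics/c9.png',np.vstack([cv2.resize(a[0][130:230,140:530],(780,200)),cv2.resize(b[0][60:380,180:480],(780,400)) if 0 else cv2.copyMakeBorder(cv2.resize(b[0][70:310,200:440],(400,400)),0,0,0,380,0)])[:,:,::-1])
P=cloud(b[1],'side')
for n,x,y in(('v1',605,-320),('v2',599,-256),('cB',623,28),('cA',606,-33),('std',587,274)):
    k=np.hypot(P[...,0]-x,P[...,1]-y)<13;print(n,np.nanpercentile(P[k][:,2],[50,90,98]).round(1))
```

```text
v1 nan
v2 nan
cB [42.3 48.7 49.7]
cA nan
std [34.1 35.9 36.5]
  return np.nanmean(a, axis, out=out, keepdims=keepdims)
```

View pics/c9.png

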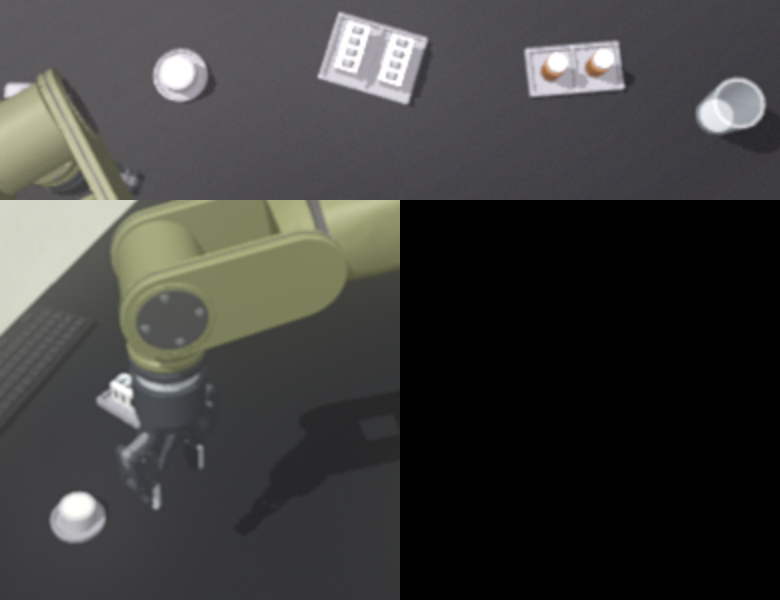

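The five pieces are all in place: the standard in the dish at (180,73), the carriers at (352,45) and (398,60), and the vials at (557,63) and (603,60). The arm is clear of everything. One last depth check from the top view, then I hand in if the heights are right.

Run:
```python
from h import *
P=cloud(np.load('pics/t9.npz')['d'],'top')
h={}
for n,x,y in(('v1',605,-320),('v2',599,-256),('cB',623,28),('cA',606,-33),('std',587,274)):
    k=np.hypot(P[...,0]-x,P[...,1]-y)<12;h[n]=np.nanpercentile(P[k][:,2],[20,50,90]).round(1)
print(h)
if abs(h['cA'][1]-h['cB'][1])<5 and abs(h['std'][1]-34)<6 and min(h['v1'][2],h['v2'][2])>52: print(arm.hand_in())
```

```text
{'v1': array([58.4, 61.1, 64. ]), 'v2': array([58.8, 61.6, 63.9]), 'cB': array([38.6, 40.4, 49. ]), 'cA': array([37.7, 40. , 48.4]), 'std': array([31.1, 33.1, 37.6])}
the job is handed in; nothing more can be done
None
```

The job is handed in at about 30 s on the robot's clock: both vials stand in the square bays, both carriers lie lengthwise with cuvettes up in the long bays, and the standard is in the dish white face up; final depth readings match everything sitting flat, and I never touched the beaker or mouse, though the arm hid the mouse in the last picture.

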